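# Tray up the finished workpieces

### The arm

A 6-joint arm with a two-finger parallel gripper is mounted at the origin on the work surface. World frame = base frame: x ahead of the robot, y to its left, z up, the work surface at z = 0. Lengths are in mm, angles in rad, forces in N, time in s.
With the tool pointing down it reaches from about 400 to 925 mm from the base axis. Payload 12.5 kg.
Tool frame: the origin (TCP) lies between the finger pads; the fingertips stand 19 mm ahead of it and the grasp point (between the pads) is the TCP (env.nose_length is the distance from the TCP to the fingertips, in mm); z points along the fingers, y is the line along which they close (so a half turn about z gives the same grasp; the last joint's range is limited). The gripper opens to 95 mm and grips with 3 to 60 N. Pads are 20 mm wide; open, the fingers measure 119 mm over their backs; the gripper's body (75 mm by 180 mm) begins 59 mm behind the grasp point.
Start: joints at [1.063, 0.491, 1.559, -0, 1.092, -0.106], TCP at [244.407, 575.248, 233.661] pointing down, gripper open.
Joint ranges: [-3.1, 3.1], [-0.84, 2.19], [0.05, 2.79], [-1.13, 4.28], [0.06, 2.93], [-2.69, 2.69]. Speed limits (rad/s): [2.22, 2.22, 2.79, 3.14, 3.14, 3.14].

### API

Orientations are given as [roll, pitch, yaw] about the fixed x, y, z axes, in that order (R = Rz(yaw) Ry(pitch) Rx(roll)).
In Python, from cell import env gives the robot as it stands. The module is installed in compiled form; this text tells all that it offers.
- The arm moves only by the tool drive_tool, never from a script. Its argument "rows" is a list that holds one entry, the list of rows, each a list of 7 numbers: the shift along the tool's x, y, z scaled (see below), then the turn, a rotation vector about the tool's x, y, z scaled (see below), then the opening, from 0 (shut) to 1 (fully open). In form: [[[tx, ty, tz, ax, ay, az, jaw], ...]]. A call has 1 to 5 rows; each row shifts and turns the commanded pose from where the row before left it, along the tool's axes as they then stand; what a row does not reach is not made up. The controller multiplies each number of a shift by 250 mm and each number of a turn by 180 degrees. A row lasts 1/8 s, in which the tool goes at most 62.5 mm and 10.7 degrees, less where a joint would pass 70% of its speed; a pose out of reach is approached as far as the arm can. A call with a number of a shift or a turn outside -1 to 1 is refused whole. A call with a gripper value outside its range is refused whole. The fingers move at their own pace and stop on an object; the grip force is fixed at half the most. Time passes only in rows, so rows that do not move let the fingers close. It gives the time, the measured TCP pose, the force, the opening and the grip force at its end, in the units of the state.
- env.state(): the state, without advancing time (a new reading comes with each control period).
- env.read_camera(name): name is "side" or "top"; returns a dict with "color" (384x512x3 uint8, blue, green, red), "camera_matrix" (3x3 intrinsics, pixels), "pose" (4x4, takes a point from camera to world coordinates). Camera axes: x right, y up, looking along -z (the intrinsics and any distortion apply to the point x, -y, -z); pixel columns grow to the right and rows downward; lengths in mm; the calibration is good to about 2 mm. A picture is of the moment at which its call begins. There is no depth.
- env.job_done(): hands the job in; it is judged then, once.
Trained networks look in a picture, given as the dict that the camera call returned (one of the last four; its "shot" number tells which), for a name from the list of things; names that differ only in an ending like _2 or _b are one class to them, and where a whole thing is asked for, a point or a joint stands for the part that bears it (a point fixed in the world has none). Each returns a list of dicts, best first, with "score" (0 to 1); they miss things now and then, are a little off and sometimes report something else, mostly with a low value. They report only what shows in the picture. A call takes as long as a camera call. They do not tell look-alikes from the thing itself.
- env.search_frame(name, picture): "at" ([x, y, z] in mm, in the coordinates of the camera as it stood for that picture, good to about 4 mm: the middle of the surface that is visible of it).
- env.place_of(name, picture): "at" ([x, y, z] in mm, in the coordinates of the camera as it stood for that picture, good to about 4 mm: a listed point, or the origin of a listed thing).
The state is a dict: "t": time; "joints": joint angles; "qvel": joint speeds; "tau": joint torques, N m; "eef_pos": TCP position; "tcp_rot": TCP orientation; "ft_force": force on the tool from outside, world axes, zero at the start; "moment": the same for the moment, N m; "opening": opening from 0.0 (shut) to 1.0 (fully open); "grip_force": force on a finger pad.
Only numpy, scipy, OpenCV 4.12 (cv2) and the standard library are available. Lean on these libraries where they do the work, as an engineer would, in place of code of your own. Each camera call takes 0.05 s, during which the arm holds its last target. There are 200 camera calls.

### The job

Collect the three finished workpieces, the ones with a hole bored right through, in the tray for inspection: the flanged bush in the round well, the hexagon nut in the six-sided well and the T-nut in the square well. Set each one down flat inside its well's rim, the same way up as it stands now. Leave the three undrilled blanks of the same shapes where they are.

Things in the scene. Friction and masses are not known exactly. Their poses are not given: they have to be found in the camera images.
- bush: Bare aluminium flanged bush: round flange 56 mm across and 10 mm high at the bottom, round hub 40 mm across above it, 40 mm high in all, with a round hole bored right through it from top to bottom, hole 22 mm wide. About 0.13 kg. Stands on its flange at the start. Origin: centre of its underside; z up.
- nut: Bare aluminium hexagon nut, 46 mm across flats (53 mm across corners), 28 mm high, with a round hole bored right through it from top to bottom, hole 24 mm wide. About 0.1 kg. Lies flat. Origin: centre of its underside; z up. Two flats face along its x axis (+x and -x), the others at every 60 degrees.
- tnut: Bare aluminium T-nut: square base 50 x 50 mm and 14 mm high; on it a neck 34 mm wide (along y) and 50 mm long (along x), 34 mm high in all, with a round hole bored right through it from top to bottom, hole 22 mm wide. About 0.15 kg. Stands on its base at the start. Origin: centre of its underside; z up.
- bush_blank: Bare aluminium flanged bush: round flange 56 mm across and 10 mm high at the bottom, round hub 40 mm across above it, 40 mm high in all, but solid: its top face is plain, with no hole. Not finished; to be left where it lies. Origin: centre of its underside; z up.
- nut_blank: Bare aluminium hexagon nut, 46 mm across flats (53 mm across corners), 28 mm high, but solid: its top face is plain, with no hole. Not finished; to be left where it lies. Origin: centre of its underside; z up. Two flats face along its x axis (+x and -x), the others at every 60 degrees.
- tnut_blank: Bare aluminium T-nut: square base 50 x 50 mm and 14 mm high; on it a neck 34 mm wide (along y) and 50 mm long (along x), 34 mm high in all, but solid: its top face is plain, with no hole. Not finished; to be left where it lies. Origin: centre of its underside; z up.
- tray: Dark steel tray, 112 mm (x) by 310 mm (y), fixed to the bench, rim 14 mm high, floor 5 mm thick, a low wire handle at each end. It holds three wells in a row along its y axis, 99 mm apart, in any order. Origin: centre of its underside, on the bench.
- well_round: Round well of the tray, for the bush: black pad, 94 mm square and 3 mm thick, fixed in the tray, with a grey rim (wall 4 mm) standing 7 mm above it. Origin: centre of the pad's underside, 5 mm above the bench; the part stands on the pad's top, z = 3 mm in this frame; rim top at z = 10 mm. Inside width 78 mm.
- well_hex: Six-sided well of the tray, for the nut: black pad, 94 mm square and 3 mm thick, fixed in the tray, with a grey rim (wall 4 mm) standing 7 mm above it. Origin: centre of the pad's underside, 5 mm above the bench; the part stands on the pad's top, z = 3 mm in this frame; rim top at z = 10 mm. Inside width across flats 70 mm; flats face along its x axis and at every 60 degrees.
- well_square: Square well of the tray, for the T-nut: black pad, 94 mm square and 3 mm thick, fixed in the tray, with a grey rim (wall 4 mm) standing 7 mm above it. Origin: centre of the pad's underside, 5 mm above the bench; the part stands on the pad's top, z = 3 mm in this frame; rim top at z = 10 mm. Inside width 72 mm; sides along its x and y axes.
Not all that is in view belongs to the job. Leave any purple look-alike of the tnut alone.

How it is judged (in metres and radians):
At the end, for the whole second after the job is handed in: The bored bush, nut and T-nut each lie flat and at rest (tilt under 0.1 rad) on the pad of the round, six-sided and square well respectively, within 15 mm of its centre and not riding on the rim; the three blanks are upright, at rest and within 20 mm of where they started (horizontal distance between bush and well_round below 0.015 m and z of bush in the frame of well_round between 0 and 0.006 m and angle between each of bush, nut, tnut, bush_blank, nut_blank, tnut_blank's own z axis and vertical below 0.1 rad and linear speed of each of bush, nut, tnut, bush_blank, nut_blank, tnut_blank below 0.02 m/s and horizontal distance between nut and well_hex below 0.015 m and z of nut in the frame of well_hex between 0 and 0.006 m and horizontal distance between tnut and well_square below 0.015 m and z of tnut in the frame of well_square between 0 and 0.006 m and distance of each of bush_blank, nut_blank, tnut_blank from where it was at the start of the episode below 0.02 m); the robot touches nothing.
It fails at once if an undrilled blank is moved by more than 30 mm or lifted away (distance of any of bush_blank, nut_blank, tnut_blank from where it was at the start of the episode above 0.03 m).
It also fails if it takes over 83 s, if anything falls off the work surface, if the arm or the gripper's body presses on something with over 40 N, if the wrist force passes 120 N, or if a joint passes its speed limit or range.

## Working session

There is one attempt and no reset: what is moved stays moved. The work goes in short steps, Python scripts to look and compute and a tool call to move; the robot and the scene stay as the last step left them, time stands still between calls to the robot, and variables do not carry over. Pictures are saved under pics/ and viewed, at most 14 in all, crops included, and the job is handed in when it is done.

Besides the shell and the picture viewer there is one more tool, called after "Call:" as name(argument=value, ...), one argument or row to a line, values as JSON. drive_tool: Moves the arm, as the interface text tells. Its arguments: {"type":"object","properties":{"rows":{"type":"array","items":{"type":"array","items":{"type":"array","items":{"type":"number","minimum":-1,"maximum":1}}}}},"required":["rows"]}

```bash
mkdir -p pics; cat > h.py <<'E'
import numpy as np, cv2
from cell import env
def w(pic,p): return (pic["pose"]@np.r_[p,1])[:3]
def proj(pic,P):
    c=(np.linalg.inv(pic["pose"])@np.r_[P,1])[:3]; q=pic["camera_matrix"]@np.array([c[0],-c[1],-c[2]]); return q[:2]/q[2]
def onz(pic,u,v,z):
    d=np.linalg.inv(pic["camera_matrix"])@np.array([u,v,1.]); d=pic["pose"][:3,:3]@np.array([d[0],-d[1],-d[2]]); o=pic["pose"][:3,3]
    return o+d*(z-o[2])/d[2]
E
python3 - <<'E'
from h import *
for n in("top","side"):
    p=env.read_camera(n); cv2.imwrite(f"pics/{n}0.png",cv2.resize(p["color"],None,fx=1.5,fy=1.5,interpolation=cv2.INTER_CUBIC))
    print(n,p["pose"].round(2).tolist(),p["camera_matrix"].round(1).tolist(),[k for k in p])
    for o in "bush nut tnut tray well_round well_hex well_square".split():
        for r in env.place_of(o,p): print(o,round(r["score"],2),w(p,r["at"]).round(0),proj(p,w(p,r["at"])).round(0), {k:v for k,v in r.items() if k not in("at","score")})
print(env.state())
E
```

```text
top [[0.0, 1.0, -0.05, 389.01], [-1.0, 0.0, -0.01, 21.76], [-0.01, 0.05, 1.0, 1517.34], [0.0, 0.0, 0.0, 1.0]] [[471.7, 0.0, 246.2], [0.0, 471.7, 183.7], [0.0, 0.0, 1.0]] ['color', 'camera_matrix', 'pose', 'shot']
bush 0.63 [ 450. -223.    3.] [328. 189.] {}
nut 0.67 [627. -96.   3.] [288. 135.] {}
nut 0.59 [431.  60.  -0.] [240. 195.] {}
tnut 0.77 [383. 438.  -1.] [122. 210.] {}
tnut 0.64 [540. 248.   6.] [182. 161.] {}
tnut 0.6 [445. 188.   1.] [200. 191.] {}
tnut 0.6 [309. 308.   2.] [162. 233.] {}
tray 0.67 [620.   5.   0.] [257. 137.] {}
tray 0.48 [438. -78.  -0.] [283. 193.] {}
well_round 0.76 [620.  -1.   6.] [259. 137.] {}
well_square 0.96 [612. 100.   1.] [228. 139.] {}
side [[0.92, 0.19, -0.34, 72.82], [-0.39, 0.48, -0.79, -852.36], [0.02, 0.86, 0.51, 611.68], [0.0, 0.0, 0.0, 1.0]] [[450.6, 0.0, 246.3], [0.0, 450.6, 191.4], [0.0, 0.0, 1.0]] ['color', 'camera_matrix', 'pose', 'shot']
bush 0.62 [ 454. -225.    0.] [293. 265.] {}
bush 0.51 [ 540. -362.   -1.] [366. 298.] {}
nut 0.58 [425.  56.   0.] [231. 201.] {}
tnut 0.63 [533. 256.  -2.] [240. 162.] {}
tnut 0.56 [306. 307.  
[... 276 characters left out ...]
88. 180.] {}
{'t': 0.8, 'joints': array([ 1.06339624e+00,  4.90846757e-01,  1.55887289e+00, -3.91288283e-05,
        1.09168833e+00, -1.05588112e-01]), 'qvel': array([-5.95472745e-04,  1.51711172e-03,  1.25302892e-04,  2.18896040e-05,
       -3.85173544e-04, -1.95707790e-03]), 'tau': array([ 4.02247642e-04, -6.12414694e+01, -2.58426261e+01,  6.93186186e-02,
        4.44849080e-02,  4.51762617e-06]), 'eef_pos': array([244.42354378, 575.25471596, 233.70338716]), 'tcp_rot': array([3.14141267e+00, 5.39965267e-05, 2.73979870e+00]), 'ft_force': array([ 0.20851202,  1.08178738, -0.16064582]), 'moment': array([ 0.06215445, -0.00155819, -0.01958272]), 'grip_force': 0.0, 'opening': 1.0002640139088603}
```

View pics/top0.png

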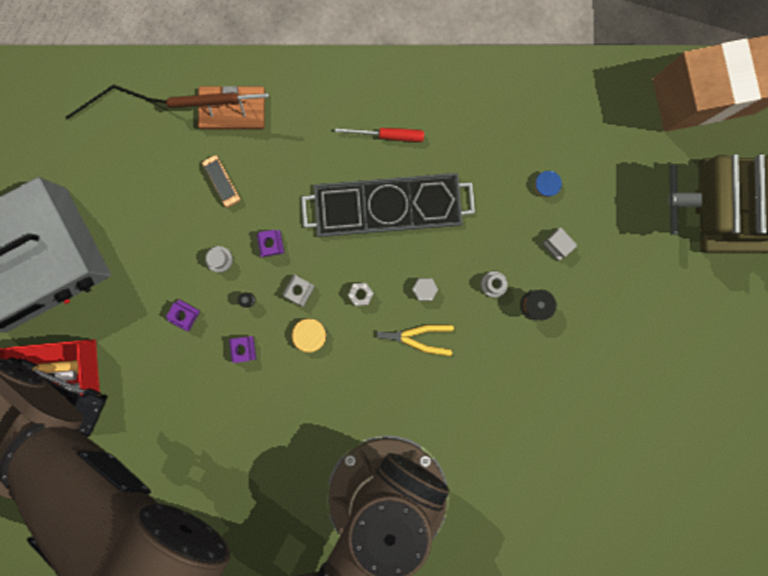

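View pics/side0.png

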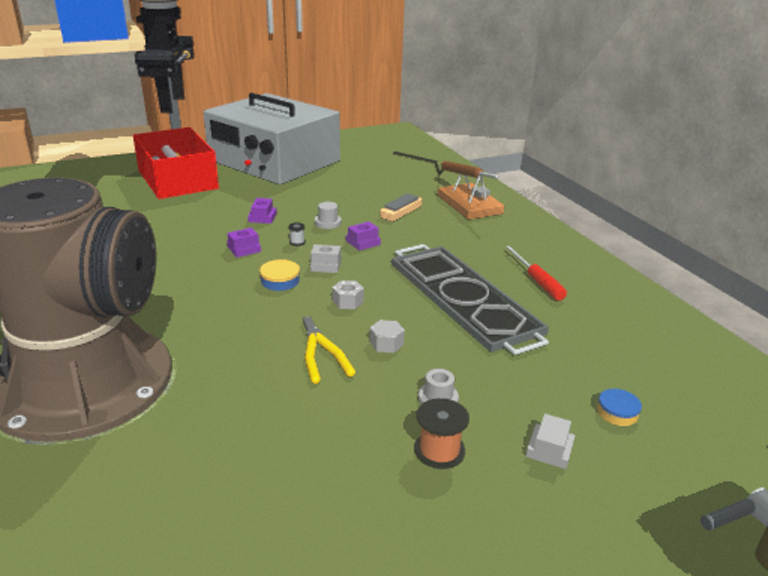

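The bored parts should be the bush at (495,285), the nut at (361,294) and the grey T-nut at (298,290) in the enlarged top view. The blanks are at (219,259), (426,290) and (560,243), and the purple look-alikes at (269,243), (182,315) and (241,349). The dark round openings fit the description; I'll confirm in an enlarged crop.

```bash
python3 - <<'E'
from h import *
a=env.read_camera("top"); b=env.read_camera("side")
np.save("pics/t.npy",a["color"]);np.save("pics/s.npy",b["color"])
A=a["color"][150:214,180:380]; A=cv2.resize(A,(800,256),interpolation=cv2.INTER_CUBIC)
B=b["color"][150:280,190:310]; B=cv2.resize(B,(312,338),interpolation=cv2.INTER_CUBIC)
C=a["color"][110:165,195:315]; C=cv2.resize(C,(480,220),interpolation=cv2.INTER_CUBIC)
o=np.zeros((600,800,3),np.uint8);o[:256]=A;o[260:598,:312]=B;o[260:480,316:796]=C
cv2.imwrite("pics/crop1.png",o)
E
```

```text
(no output)
```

View pics/crop1.png

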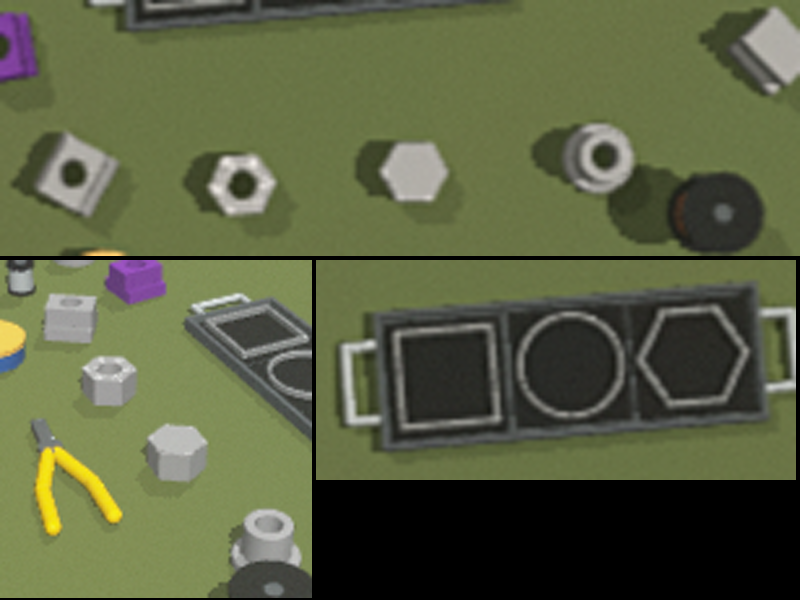

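The crop confirms it: the grey T-nut (74,173), nut (242,184) and bush (604,156) show dark bores, while the nut at (414,172) is solid. Next I triangulate the bore tops and the well centres.

```bash
cat >> h.py <<'E'
def tri(a,ua,b,ub):
    A=[];r=[]
    for p,u in((a,ua),(b,ub)):
        o=p["pose"][:3,3]; d=onz(p,*u,0)-o; d/=np.linalg.norm(d); M=np.eye(3)-np.outer(d,d); A.append(M); r.append(M@o)
    x=np.linalg.lstsq(np.vstack(A),np.hstack(r),rcond=None)[0]
    return x, np.linalg.norm(np.vstack(A)@x-np.hstack(r))
E
python3 - <<'E'
from h import *
a=env.read_camera("top"); b=env.read_camera("side")
for n,u,v,z in [("tnut",(198.5,193.25),(216.9,165.8),34),("nut",(240.5,196),(231.5,191.5),28),("bush",(331,189),(293.1,250.8),40)]:
    print(n,tri(a,u,b,v),onz(a,*u,z).round(1),onz(b,*v,z).round(1))
for n,u,v in[("sq",(227.75,139),(433/1.5,264.5/1.5)),("round",(258.75,136.25),(464/1.5,292/1.5)),("hex",(289.25,133.75),(499/1.5,320/1.5))]:
    print(n,tri(a,u,b,v),onz(a,*u,15).round(1),onz(b,*v,15).round(1))
for o in "bush nut tnut well_round well_hex well_square".split():
  for p in(a,b):
    print(o,[(round(r["score"],2),w(p,r["at"]).round(0).tolist()) for r in env.place_of(o,p)])
# outlines in top view: min area rects
hsv=cv2.cvtColor(a["color"],cv2.COLOR_BGR2HSV); m=((hsv[...,1]<40)&(hsv[...,2]>95)).astype(np.uint8)
cs,_=cv2.findContours(m,cv2.RETR_EXTERNAL,cv2.CHAIN_APPROX_NONE)
for c in cs:
    if 80<cv2.contourArea(c)<1500:
        (x,y),s,t=cv2.minAreaRect(c)
        if 110<y<220: print(round(x,1),round(y,1),np.round(s,1),round(t,1),cv2.contourArea(c))
E
```

```text
tnut (array([435.7052118 , 188.93474407,  35.33990848]), np.float64(0.15150924860234405)) [435.6 189.1  34. ] [436.6 191.3  34. ]
nut (array([427.57811072,  56.96103592,  28.23993179]), np.float64(0.15735130458612334)) [427.7  56.9  28. ] [427.6  57.4  28. ]
bush (array([ 450.75075832, -226.41632363,   40.74302839]), np.float64(0.5380571098070325)) [ 450.4 -226.4   40. ] [ 451.6 -225.7   40. ]
sq (array([611.60297212,  98.75348436,  13.61129003]), np.float64(1.2020834122706046)) [610.6  99.   15. ] [611.2  96.3  15. ]
round (array([ 6.21029543e+02, -5.48159148e-01,  8.71957207e+00]), np.float64(0.46987204869067584)) [ 6.198e+02 -3.000e-01  1.500e+01] [615.6  -9.5  15. ]
hex (array([629.43365992, -98.6671093 ,   9.40008287]), np.float64(0.7274338176146998)) [628.1 -98.   15. ] [ 624.8 -105.8   15. ]
bush [(0.49, [449.0, -221.0, -2.0])]
bush [(0.83, [455.0, -224.0, 2.0]), (0.5, [627.0, -96.0, 6.0])]
nut [(0.51, [428.0, 57.0, 3.0]), (0.17, [622.0, 5.0, -2.0])]
nut [(0.91, [427.0, 57.0, -2.0])]
tnut [(0.75, [537.0, 246.0, 3.0]), (0.66, [537.0, -361.0, -0.0]), (0.56, [310.0, 311.0, 4.0]), (0.54, [444.0, 193.0, -2.0]), (0.48, [384.0, 440.0, -3.0])]
tnut [(0.89, [536.0, 257.0, -3.0]), (0.84, [382.0, 434.0, 3.0]), (0.65, [309.0, 310.0, -3.0])]
well_round [(0.89, [619.0, 1.0, 6.0])]
well_round [(0.57, [624.0, -1.0, 4.0])]
well_hex []
well_hex [(0.9, [629.0, -95.0, 4.0])]
well_square [(0.65, [610.0, 103.0, 3.0])]
well_square [(0.64, [613.0, 100.0, 1.0])]
240.0 196.0 [14. 16.] 90.0 167.0
283.0 192.5 [13. 16.] 90.0 168.0
198.5 193.4 [15.5 16.1] 29.7 225.0
329.0 189.0 [16. 16.] 90.0 206.5
145.5 172.0 [16. 17.] 90.0 219.0
374.5 161.0 [16.3 12. ] 45.0 173.5
227.2 138.6 [24.8 25.2] 85.6 577.5
288.5 133.5 [24.2 27.2] 85.6 480.0
508.0 129.0 [52.1  3.5] 88.3 138.0
490.8 128.5 [51.1  3.5] 88.4 129.5
```

```bash
cat > plan.py <<'E'
import sys; from h import *
from scipy.spatial.transform import Rotation as R
# args: waypoints x,y,z,yawdeg ; prints rows in tool units
s=env.state(); p=s["eef_pos"]; rot=R.from_euler("xyz",s["tcp_rot"])
print("t",round(s["t"],2),"pos",p.round(1),"yaw",np.degrees(s["tcp_rot"]).round(1),"open",round(s["opening"],3),"grip",round(s["grip_force"],1))
for a in sys.argv[1:]:
    x,y,z,yaw=map(float,a.split(",")); q=np.array([x,y,z]); g=R.from_euler("xyz",[180,0,yaw],degrees=True)
    rv=(rot.inv()*g).as_rotvec(); n=int(max(np.ceil(np.linalg.norm(q-p)/60),np.ceil(np.degrees(np.linalg.norm(rv))/10.4),1))
    print("->",a,n,"rows")
    for i in range(n):
        print("  ",(rot.inv().apply((q-p)/n)/250).round(4).tolist(),(rv/n/np.pi).round(4).tolist()); rot=rot*R.from_rotvec(rv/n)
    p=q;rot=g
E
python3 plan.py 437,190,110,150.5 437,190,36,150.5
python3 - <<'E'
from h import *
a=np.load("pics/t.npy");b=np.load("pics/s.npy")
o=np.hstack([cv2.resize(a[184:208,228:252],(380,380),interpolation=cv2.INTER_CUBIC),cv2.resize(a[182:206,186:210],(380,380),interpolation=cv2.INTER_CUBIC)])
cv2.imwrite("pics/crop2.png",o)
E
```

```text
t 1.6 pos [244.4 575.2 233.6] yaw [180.   0. 157.] open 0.995 grip 0.0
-> 437,190,110,150.5 8 rows
   [-0.164, -0.1396, 0.0618] [0.0, 0.0, 0.0045]
   [-0.1659, -0.1373, 0.0618] [0.0, 0.0, 0.0045]
   [-0.1678, -0.1349, 0.0618] [0.0, 0.0, 0.0045]
   [-0.1697, -0.1325, 0.0618] [0.0, 0.0, 0.0045]
   [-0.1716, -0.1301, 0.0618] [0.0, 0.0, 0.0045]
   [-0.1734, -0.1277, 0.0618] [0.0, 0.0, 0.0045]
   [-0.1752, -0.1252, 0.0618] [0.0, 0.0, 0.0045]
   [-0.1769, -0.1227, 0.0618] [0.0, 0.0, 0.0045]
-> 437,190,36,150.5 2 rows
   [-0.0, -0.0, 0.148] [0.0, 0.0, 0.0]
   [-0.0, -0.0, 0.148] [0.0, 0.0, 0.0]
```

View pics/crop2.png

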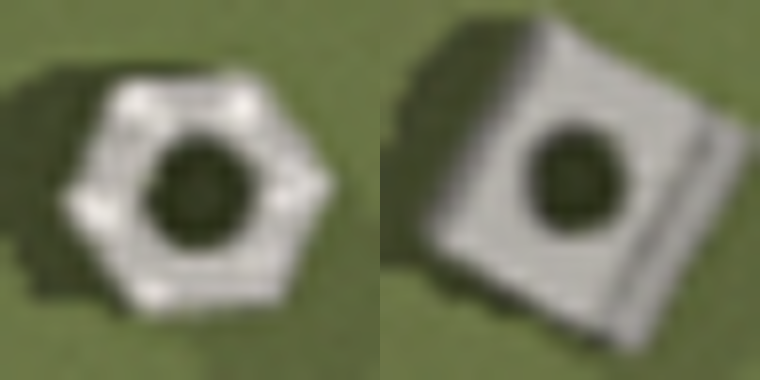

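The right crop shows the T-nut with its neck running about 28.5° off the image vertical and the bore at (577,180). The left crop shows the nut with corners at (65,200) and (335,182), so its flats face about 4° from world x.

Call:
drive_tool(
  rows=[
    [[-0.165,-0.139,0.062,0,0,0.0045,1],[-0.166,-0.137,0.062,0,0,0.0045,1],[-0.168,-0.135,0.062,0,0,0.0045,1],[-0.17,-0.1325,0.062,0,0,0.0045,1],[-0.1715,-0.13,0.062,0,0,0.0045,1]],
  ],
)

```text
t: 2.22
eef_pos: [365.8, 333.1, 155.9]
tcp_rot: [3.141, 0.0, 2.669]
ft_force: [1.5, 0.5, 0.4]
opening: 0.999
grip_force: 0.0
```

Call:
drive_tool(
  rows=[
    [[-0.1735,-0.128,0.062,0,0,0.0045,1],[-0.175,-0.125,0.062,0,0,0,1],[-0.176,-0.124,0.062,0,0,0,1],[0,0,0,0,0,0,1]],
  ],
)

```text
t: 2.72
eef_pos: [438.8, 187.6, 108.8]
tcp_rot: [-3.141, -0.001, 2.65]
ft_force: [-0.9, -0.5, 0.1]
opening: 1.002
grip_force: 0.0
```

```bash
python3 plan.py 437,190,36,151.5; python3 - <<'E'
from h import *
a=env.read_camera("top"); b=env.read_camera("side")
o=np.hstack([cv2.resize(b["color"][100:200,160:280],(480,400),interpolation=cv2.INTER_CUBIC)]); cv2.imwrite("pics/c3.png",o)
E
```

```text
t 2.73 pos [438.8 187.6 108.8] yaw [-180.    -0.   151.9] open 1.002 grip 0.0
-> 437,190,36,151.5 2 rows
   [0.0053, 0.0026, 0.1457] [-0.0001, -0.0001, 0.001]
   [0.0054, 0.0025, 0.1457] [-0.0001, -0.0001, 0.001]
```

View pics/c3.png

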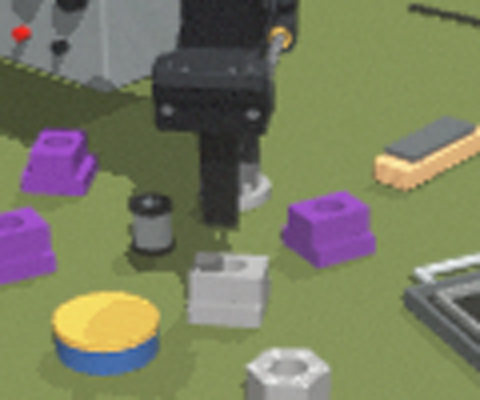

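The gripper hangs over the T-nut at (228,290) and the neighbours stay clear. Descending and closing.

Call:
drive_tool(
  rows=[
    [[0.006,0.002,0.146,0,0,0.002,1],[0.005,0.002,0.146,0,0,0,1],[0,0,0,0,0,0,1],[0,0,0,0,0,0,0],[0,0,0,0,0,0,0]],
  ],
)

```text
t: 3.45
eef_pos: [436.3, 193.0, 38.0]
tcp_rot: [3.14, 0.002, 2.649]
ft_force: [0.8, 0.3, -0.2]
opening: 0.844
grip_force: 0.0
```

Call:
drive_tool(
  rows=[
    [[0,0,0,0,0,0,0],[0,0,0,0,0,0,0],[0,0,0,0,0,0,0],[0,0,0,0,0,0,0]],
  ],
)

```text
t: 3.95
eef_pos: [435.8, 192.4, 36.7]
tcp_rot: [3.142, -0.0, 2.648]
ft_force: [-1.2, -0.4, -0.1]
opening: 0.43
grip_force: 0.0
```

```bash
python3 plan.py 437,190,86,151.5 611,99,86,185 611,99,44,185
```

```text
t 3.95 pos [435.8 192.4  36.7] yaw [180.   -0.  151.7] open 0.43 grip 0.0
-> 437,190,86,151.5 1 rows
   [-0.0087, -0.0061, -0.1974] [0.0, -0.0, 0.0014]
-> 611,99,86,185 4 rows
   [-0.1963, 0.0031, 0.0] [-0.0, 0.0, -0.0465]
   [-0.1947, -0.0256, -0.0] [-0.0, 0.0, -0.0465]
   [-0.1889, -0.0537, -0.0] [-0.0, 0.0, -0.0465]
   [-0.1791, -0.0806, -0.0] [-0.0, 0.0, -0.0465]
-> 611,99,44,185 1 rows
   [0.0, -0.0, 0.168] [0.0, 0.0, 0.0]
```

Call:
drive_tool(
  rows=[
    [[0,0,0,0,0,0,0],[0,0,0,0,0,0,0],[0,0,0,0,0,0,0],[0,0,0,0,0,0,0]],
  ],
)

```text
t: 4.45
eef_pos: [435.8, 192.4, 36.6]
tcp_rot: [-3.142, -0.0, 2.649]
ft_force: [0.4, -1.1, 0.1]
opening: 0.356
grip_force: 30.0
```

Call:
drive_tool(
  rows=[
    [[0,0,-0.1,0,0,0,0],[0,0,-0.1,0,0,0,0],[0,0,0,0,0,0,0]],
  ],
)

```text
t: 4.82
eef_pos: [436.3, 192.7, 87.7]
tcp_rot: [3.14, 0.002, 2.649]
ft_force: [0.2, 0.3, -2.4]
opening: 0.355
grip_force: 30.0
```

```bash
python3 plan.py 611,99,86,185 611,99,44,185
```

```text
t 4.83 pos [436.3 192.7  87.7] yaw [1.799e+02 1.000e-01 1.518e+02] open 0.355 grip 30.0
-> 611,99,86,185 4 rows
   [-0.1982, 0.0001, 0.0021] [0.0001, 0.0002, -0.0462]
   [-0.1961, -0.0285, 0.002] [0.0001, 0.0002, -0.0462]
   [-0.19, -0.0566, 0.0019] [0.0001, 0.0002, -0.0462]
   [-0.1798, -0.0834, 0.0018] [0.0001, 0.0002, -0.0462]
-> 611,99,44,185 1 rows
   [0.0, -0.0, 0.168] [0.0, 0.0, 0.0]
```

Call:
drive_tool(
  rows=[
    [[-0.198,0,0,0,0,-0.046,0],[-0.196,-0.0285,0,0,0,-0.046,0],[-0.19,-0.0565,0,0,0,-0.046,0],[-0.18,-0.0835,0,0,0,-0.046,0],[0,0,0,0,0,0,0]],
  ],
)

```text
t: 5.45
eef_pos: [612.3, 96.8, 84.9]
tcp_rot: [-3.142, 0.0, -3.057]
ft_force: [-0.6, 0.7, -1.9]
opening: 0.355
grip_force: 30.0
```

```bash
python3 plan.py 611,99,44,185; python3 - <<'E'
from h import *
a=env.read_camera("top"); b=env.read_camera("side")
o=np.hstack([cv2.resize(a["color"][90:180,190:320],(390,270)),cv2.resize(b["color"][130:220,230:360],(390,270))]); cv2.imwrite("pics/c4.png",o)
E
```

```text
t 5.45 pos [612.3  96.8  84.9] yaw [-180.     0.  -175.2] open 0.355 grip 30.0
-> 611,99,44,185 1 rows
   [0.0046, 0.0092, 0.1636] [-0.0, 0.0001, -0.0009]
```

View pics/c4.png

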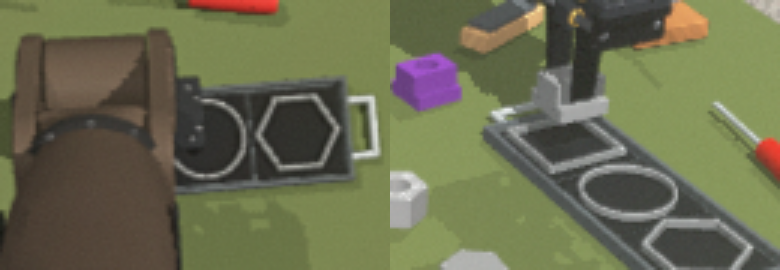

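The T-nut hangs level above the square well, right half at about (570,100). Lowering and releasing.

Call:
drive_tool(
  rows=[
    [[0.005,0.005,0.08,0,0,0,0],[0,0,0.08,0,0,0,0],[0,0,0,0,0,0,0],[0,0,0,0,0,0,0]],
  ],
)

```text
t: 6.05
eef_pos: [608.5, 100.3, 46.8]
tcp_rot: [3.141, -0.0, -3.056]
ft_force: [0.6, 0.1, -2.5]
opening: 0.357
grip_force: 30.0
```

```bash
python3 plan.py 611,99,44.5,185
```

```text
t 6.05 pos [608.5 100.3  46.8] yaw [ 180.    -0.  -175.1] open 0.357 grip 30.0
-> 611,99,44.5,185 1 rows
   [-0.0096, -0.006, 0.0094] [0.0, -0.0001, -0.0006]
```

Call:
drive_tool(
  rows=[
    [[-0.007,-0.004,0.01,0,0,0,0],[0,0,0,0,0,0,0],[0,0,0,0,0,0,0.65],[0,0,0,0,0,0,0.65],[0,0,0,0,0,0,0.65]],
  ],
)

```text
t: 6.68
eef_pos: [610.9, 98.9, 44.3]
tcp_rot: [3.142, 0.0, -3.056]
ft_force: [-0.0, 0.0, 0.9]
opening: 0.61
grip_force: 0.0
```

Call:
drive_tool(
  rows=[
    [[0,0,0,0,0,0,0.65],[0,0,-0.1,0,0,0,0.65],[0,0,-0.18,0,0,0,0.65],[0,0,0,0,0,0,0.8]],
  ],
)

```text
t: 7.18
eef_pos: [612.2, 99.1, 117.2]
tcp_rot: [-3.142, 0.006, -3.056]
ft_force: [0.7, -0.5, 0.1]
opening: 0.706
grip_force: 0.0
```

```bash
python3 plan.py 427.5,57,115,93.8 427.5,57,115,123.8 427.5,57,115,153.8 427.5,57,115,183.8
```

```text
t 7.17 pos [612.2  99.1 117.2] yaw [-180.     0.3 -175.1] open 0.706 grip 0.0
-> 427.5,57,115,93.8 9 rows
   [0.0834, -0.0116, 0.0005] [0.0002, 0.0002, 0.0562]
   [0.08, -0.0261, 0.0006] [0.0002, 0.0002, 0.0562]
   [0.0742, -0.0398, 0.0006] [0.0002, 0.0002, 0.0562]
   [0.0661, -0.0522, 0.0007] [0.0002, 0.0002, 0.0562]
   [0.0559, -0.063, 0.0007] [0.0002, 0.0002, 0.0562]
   [0.0439, -0.0718, 0.0008] [0.0002, 0.0002, 0.0562]
   [0.0306, -0.0784, 0.0009] [0.0002, 0.0002, 0.0562]
   [0.0164, -0.0826, 0.0009] [0.0002, 0.0002, 0.0562]
   [0.0016, -0.0842, 0.001] [0.0002, 0.0002, 0.0562]
-> 427.5,57,115,123.8 3 rows
   [0.0, 0.0, 0.0] [-0.0, 0.0, -0.0556]
   [0.0, 0.0, 0.0] [-0.0, 0.0, -0.0556]
   [0.0, 0.0, 0.0] [-0.0, 0.0, -0.0556]
-> 427.5,57,115,153.8 3 rows
   [0.0, 0.0, 0.0] [0.0, 0.0, -0.0556]
   [0.0, 0.0, 0.0] [0.0, 0.0, -0.0556]
   [0.0, 0.0, 0.0] [0.0, 0.0, -0.0556]
-> 427.5,57,115,183.8 3 rows
   [0.0, 0.0, 0.0] [0.0, 0.0, -0.0556]
   [0.0, 0.0, 0.0] [0.0, 0.0, -0.0556]
   [0.0, 0.0, 0.0] [0.0, 0.0, -0.0556]
```

```bash
python3 plan.py 427.5,57,110,153.8
```

```text
t 7.17 pos [612.2  99.1 117.2] yaw [-180.     0.3 -175.1] open 0.706 grip 0.0
-> 427.5,57,110,153.8 4 rows
   [0.1876, -0.0262, 0.0062] [0.0001, 0.0004, 0.0432]
   [0.1824, -0.0513, 0.0065] [0.0001, 0.0004, 0.0432]
   [0.1738, -0.0755, 0.0067] [0.0001, 0.0004, 0.0432]
   [0.1619, -0.0983, 0.007] [0.0001, 0.0004, 0.0432]
```

Call:
drive_tool(
  rows=[
    [[0.188,-0.026,0.006,0,0,0.043,1],[0.182,-0.051,0.006,0,0,0.043,1],[0.174,-0.0755,0.006,0,0,0.043,1],[0.162,-0.098,0.006,0,0,0.043,1],[0,0,0,0,0,0,1]],
  ],
)

```text
t: 7.8
eef_pos: [423.0, 56.6, 107.7]
tcp_rot: [-3.14, -0.003, 2.684]
ft_force: [0.4, 0.6, 1.0]
opening: 1.002
grip_force: 0.0
```

```bash
python3 plan.py 427.5,57,29,153.8; python3 - <<'E'
from h import *
a=env.read_camera("top"); b=env.read_camera("side")
o=np.hstack([cv2.resize(a["color"][100:200,190:320],(390,300)),cv2.resize(b["color"][120:220,200:330],(390,300))]); cv2.imwrite("pics/c5.png",o)
E
```

```text
t 7.8 pos [423.   56.6 107.7] yaw [-179.9   -0.2  153.8] open 1.002 grip 0.0
-> 427.5,57,29,153.8 2 rows
   [-0.0082, 0.0048, 0.1574] [-0.0002, -0.0004, 0.0]
   [-0.008, 0.0047, 0.1575] [-0.0002, -0.0004, 0.0]
```

View pics/c5.png

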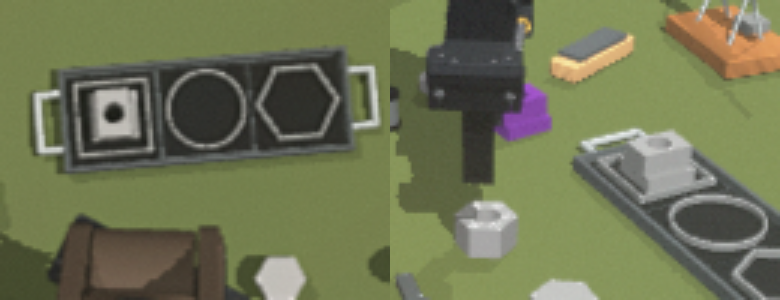

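The T-nut sits centred at (114,112) in the square well and the gripper is above the nut. Descending on the nut.

Call:
drive_tool(
  rows=[
    [[-0.007,0.004,0.155,0,0,0,1],[-0.006,0.004,0.155,0,0,0,1],[0,0,0,0,0,0,1],[0,0,0,0,0,0,0.45],[0,0,0,0,0,0,0]],
  ],
)

```text
t: 8.52
eef_pos: [430.6, 57.4, 31.8]
tcp_rot: [3.141, 0.002, 2.687]
ft_force: [0.0, -0.0, -0.2]
opening: 0.846
grip_force: 0.0
```

Call:
drive_tool(
  rows=[
    [[0,0,0,0,0,0,0],[0,0,0,0,0,0,0],[0,0,0,0,0,0,0],[0,0,0,0,0,0,0],[0,0,0,0,0,0,0]],
  ],
)

```text
t: 9.15
eef_pos: [429.9, 57.3, 30.8]
tcp_rot: [3.141, 0.0, 2.686]
ft_force: [0.1, 1.0, 4.5]
opening: 0.483
grip_force: 29.6
```

Call:
drive_tool(
  rows=[
    [[0,0,0,0,0,0,0],[0,0,0,0,0,0,0]],
  ],
)

```text
t: 9.4
eef_pos: [429.9, 57.3, 30.8]
tcp_rot: [3.141, 0.0, 2.686]
ft_force: [-1.2, 0.1, 5.3]
opening: 0.484
grip_force: 29.6
```

Call:
drive_tool(
  rows=[
    [[0,0,-0.12,0,0,0,0],[0,0,-0.12,0,0,0,0],[0,0,0,0,0,0,0]],
  ],
)

```text
t: 9.78
eef_pos: [430.5, 57.3, 91.9]
tcp_rot: [3.14, 0.003, 2.686]
ft_force: [0.3, -0.5, -0.9]
opening: 0.479
grip_force: 29.6
```

```bash
python3 plan.py 629,-98,92,155.2
```

```text
t 9.78 pos [430.5  57.3  91.9] yaw [179.9   0.2 153.9] open 0.479 grip 29.6
-> 629,-98,92,155.2 5 rows
   [-0.1972, -0.0418, 0.0004] [0.0001, 0.0002, -0.0014]
   [-0.1971, -0.0427, 0.0003] [0.0001, 0.0002, -0.0014]
   [-0.1969, -0.0436, 0.0002] [0.0001, 0.0002, -0.0014]
   [-0.1967, -0.0444, 0.0001] [0.0001, 0.0002, -0.0014]
   [-0.1965, -0.0453, -0.0] [0.0001, 0.0002, -0.0014]
```

Call:
drive_tool(
  rows=[
    [[-0.197,-0.042,0,0,0,-0.0014,0],[-0.197,-0.043,0,0,0,-0.0014,0],[-0.197,-0.0435,0,0,0,-0.0014,0],[-0.197,-0.0445,0,0,0,-0.0014,0],[-0.1965,-0.045,0,0,0,-0.0014,0]],
  ],
)

```text
t: 10.4
eef_pos: [629.1, -99.2, 88.8]
tcp_rot: [-3.141, -0.002, 2.708]
ft_force: [-0.7, 0.0, -0.4]
opening: 0.482
grip_force: 29.6
```

Call:
drive_tool(
  rows=[
    [[0,0,0,0,0,0,0],[0,0,0.06,0,0,0,0],[0,0,0.06,0,0,0,0],[0,0,0,0,0,0,0],[0,0,0,0,0,0,0]],
  ],
)

```text
t: 11.02
eef_pos: [628.3, -97.8, 60.6]
tcp_rot: [3.142, -0.0, 2.709]
ft_force: [-1.1, -0.6, -0.6]
opening: 0.488
grip_force: 29.6
```

```bash
python3 plan.py 629,-98,38.8,155.2; python3 - <<'E'
from h import *
a=env.read_camera("top"); b=env.read_camera("side")
o=np.hstack([cv2.resize(a["color"][100:200,190:320],(390,300)),cv2.resize(b["color"][150:250,260:390],(390,300))]); cv2.imwrite("pics/c6.png",o)
E
```

```text
t 11.03 pos [628.3 -97.8  60.6] yaw [180.   -0.  155.2] open 0.488 grip 29.6
-> 629,-98,38.8,155.2 1 rows
   [-0.003, 0.0003, 0.0874] [0.0, -0.0, 0.0]
```

View pics/c6.png

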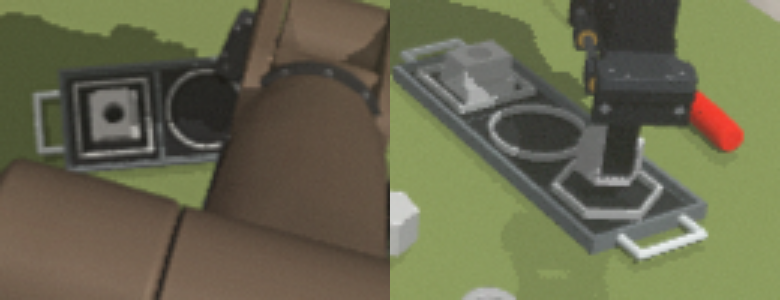

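The nut hangs over the hex well at (615,180) in the right half. Lowering and releasing.

Call:
drive_tool(
  rows=[
    [[0,0,0.045,0,0,0,0],[0,0,0.042,0,0,0,0],[0,0,0,0,0,0,0],[0,0,0,0,0,0,0],[0,0,0,0,0,0,0]],
  ],
)

```text
t: 11.75
eef_pos: [628.3, -98.1, 38.7]
tcp_rot: [3.142, -0.0, 2.708]
ft_force: [0.3, -0.2, -1.6]
opening: 0.482
grip_force: 29.9
```

Call:
drive_tool(
  rows=[
    [[0,0,0,0,0,0,0.75],[0,0,0,0,0,0,0.75],[0,0,0,0,0,0,0.75],[0,0,0,0,0,0,0.75]],
  ],
)

```text
t: 12.25
eef_pos: [628.4, -98.1, 38.9]
tcp_rot: [3.141, 0.0, 2.708]
ft_force: [-0.8, 0.1, 0.2]
opening: 0.745
grip_force: 0.0
```

Call:
drive_tool(
  rows=[
    [[0,0,-0.12,0,0,0,0.75],[0,0,-0.22,0,0,0,0.75],[0,0,0,0,0,0,1]],
  ],
)

```text
t: 12.62
eef_pos: [630.0, -98.5, 127.9]
tcp_rot: [3.14, 0.007, 2.708]
ft_force: [-0.2, -0.1, -0.3]
opening: 0.807
grip_force: 0.0
```

```bash
python3 plan.py 451,-226,125,125
```

```text
t 12.62 pos [630.  -98.5 127.9] yaw [179.9   0.4 155.2] open 0.807 grip 0.0
-> 451,-226,125,125 4 rows
   [0.109, -0.1909, 0.0019] [0.0002, 0.0005, 0.0419]
   [0.0829, -0.2035, 0.0022] [0.0002, 0.0005, 0.0419]
   [0.0555, -0.2126, 0.0024] [0.0002, 0.0005, 0.0419]
   [0.0271, -0.2181, 0.0027] [0.0002, 0.0005, 0.0419]
```

```bash
python3 plan.py 451,-226,125,90; python3 - <<'E'
from h import *
b=env.read_camera("top"); print([ (w(b,r["at"]).round(0).tolist(),round(r["score"],2)) for r in env.place_of("bush",b)])
E
```

```text
t 12.62 pos [630.  -98.5 127.9] yaw [179.9   0.4 155.2] open 0.807 grip 0.0
-> 451,-226,125,90 7 rows
   [0.0623, -0.1091, 0.0011] [0.0002, 0.0002, 0.0517]
   [0.0438, -0.1177, 0.0012] [0.0002, 0.0002, 0.0517]
   [0.0242, -0.1232, 0.0013] [0.0002, 0.0002, 0.0517]
   [0.0039, -0.1255, 0.0014] [0.0002, 0.0002, 0.0517]
   [-0.0165, -0.1245, 0.0015] [0.0002, 0.0002, 0.0517]
   [-0.0364, -0.1202, 0.0016] [0.0002, 0.0002, 0.0517]
   [-0.0554, -0.1127, 0.0016] [0.0002, 0.0002, 0.0517]
[([451.0, -222.0, 2.0], 0.75)]
```

Call:
drive_tool(
  rows=[
    [[0.062,-0.109,0,0,0,0.0517,1],[0.044,-0.118,0,0,0,0.0517,1],[0.024,-0.123,0,0,0,0.0517,1],[0.004,-0.1255,0,0,0,0.0517,1],[-0.0165,-0.1245,0,0,0,0.0517,1]],
  ],
)

```text
t: 13.35
eef_pos: [499.2, -189.4, 122.5]
tcp_rot: [-3.14, -0.002, 1.891]
ft_force: [0.8, -0.3, 1.2]
opening: 1.002
grip_force: 0.0
```

Call:
drive_tool(
  rows=[
    [[-0.0365,-0.12,0,0,0,0.0517,1],[-0.0555,-0.1125,0,0,0,0.0517,1],[0,0,0,0,0,0,1],[0,0,0,0,0,0,1]],
  ],
)

```text
t: 13.85
eef_pos: [449.7, -225.5, 123.2]
tcp_rot: [-3.141, -0.001, 1.573]
ft_force: [0.0, -0.2, 0.3]
opening: 0.997
grip_force: 0.0
```

```bash
python3 plan.py 451,-225.5,31.5,90; python3 - <<'E'
from h import *
a=env.read_camera("top"); b=env.read_camera("side")
o=np.hstack([cv2.resize(a["color"][100:200,190:320],(390,300)),cv2.resize(b["color"][200:300,230:360],(390,300))]); cv2.imwrite("pics/c7.png",o)
E
```

```text
t 13.85 pos [ 449.7 -225.5  123.2] yaw [-180.    -0.    90.1] open 0.997 grip 0.0
-> 451,-225.5,31.5,90 2 rows
   [-0.0001, 0.0026, 0.1835] [-0.0001, -0.0001, 0.0004]
   [-0.0001, 0.0026, 0.1835] [-0.0001, -0.0001, 0.0004]
```

View pics/c7.png

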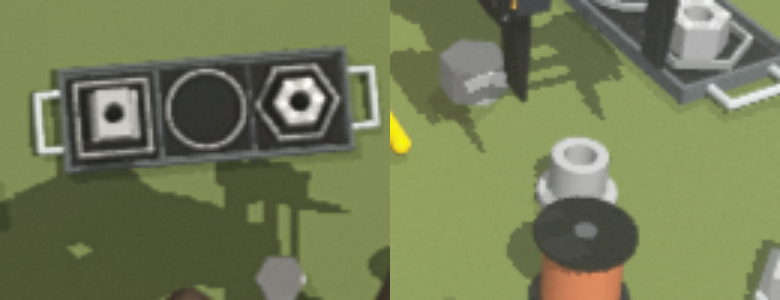

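The nut sits centred at (299,101) in the hex well. The fingers straddle the bush at (578,165) and are clear of the spool. Descending.

Call:
drive_tool(
  rows=[
    [[0,0.004,0.183,0,0,0,1],[0,0,0.183,0,0,0,1],[0,0,0,0,0,0,1],[0,0,0,0,0,0,0.4],[0,0,0,0,0,0,0]],
  ],
)

```text
t: 14.58
eef_pos: [451.3, -226.0, 34.0]
tcp_rot: [3.139, 0.001, 1.572]
ft_force: [-0.5, 0.2, 0.2]
opening: 0.845
grip_force: 0.0
```

Call:
drive_tool(
  rows=[
    [[0,0,0,0,0,0,0],[0,0,0,0,0,0,0],[0,0,0,0,0,0,0],[0,0,0,0,0,0,0],[0,0,0,0,0,0,0]],
  ],
)

```text
t: 15.2
eef_pos: [450.6, -225.8, 32.4]
tcp_rot: [3.141, 0.0, 1.571]
ft_force: [0.1, -0.9, 1.7]
opening: 0.421
grip_force: 30.0
```

Call:
drive_tool(
  rows=[
    [[0,0,0,0,0,0,0],[0,0,0,0,0,0,0],[0,0,0,0,0,0,0]],
  ],
)

```text
t: 15.58
eef_pos: [450.6, -225.8, 32.4]
tcp_rot: [3.141, 0.0, 1.571]
ft_force: [0.2, -0.4, 2.6]
opening: 0.421
grip_force: 30.0
```

Call:
drive_tool(
  rows=[
    [[0,0,-0.12,0,0,0,0],[0,0,-0.14,0,0,0,0],[0,0,-0.1,0,0,0,0],[0,0,0,0,0,0,0]],
  ],
)

```text
t: 16.08
eef_pos: [451.0, -225.9, 123.4]
tcp_rot: [3.139, 0.001, 1.571]
ft_force: [-0.4, -0.4, -2.4]
opening: 0.419
grip_force: 30.0
```

```bash
python3 plan.py 620,0,115,90
```

```text
t 16.07 pos [ 451.  -225.9  123.4] yaw [1.799e+02 1.000e-01 9.000e+01] open 0.419 grip 30.0
-> 620,0,115,90 5 rows
   [0.1807, 0.1353, 0.0068] [0.0001, 0.0001, 0.0]
   [0.1807, 0.1353, 0.0068] [0.0001, 0.0001, 0.0]
   [0.1807, 0.1353, 0.0068] [0.0001, 0.0001, 0.0]
   [0.1807, 0.1353, 0.0068] [0.0001, 0.0001, 0.0]
   [0.1807, 0.1352, 0.0068] [0.0001, 0.0001, 0.0]
```

Call:
drive_tool(
  rows=[
    [[0.181,0.135,0,0,0,0,0],[0.181,0.135,0,0,0,0,0],[0.181,0.135,0,0,0,0,0],[0.181,0.135,0,0,0,0,0],[0.181,0.135,0,0,0,0,0]],
  ],
)

```text
t: 16.7
eef_pos: [619.5, 2.4, 120.5]
tcp_rot: [-3.139, -0.0, 1.572]
ft_force: [0.0, -0.4, -0.9]
opening: 0.421
grip_force: 30.0
```

Call:
drive_tool(
  rows=[
    [[0,0,0.11,0,0,0,0],[0,0,0.11,0,0,0,0],[0,0,0,0,0,0,0],[0,0,0,0,0,0,0]],
  ],
)

```text
t: 17.2
eef_pos: [619.2, 0.5, 67.4]
tcp_rot: [-3.141, -0.0, 1.571]
ft_force: [0.5, -0.0, -1.3]
opening: 0.418
grip_force: 30.0
```

```bash
python3 plan.py 620,0,40.3,90; python3 - <<'E'
from h import *
b=env.read_camera("side")
o=cv2.resize(b["color"][150:250,250:380],(520,400)); cv2.imwrite("pics/c8.png",o)
E
```

```text
t 17.2 pos [6.192e+02 5.000e-01 6.740e+01] yaw [-180.   -0.   90.] open 0.418 grip 30.0
-> 620,0,40.3,90 1 rows
   [-0.0018, 0.0031, 0.1084] [-0.0001, -0.0, 0.0001]
```

View pics/c8.png

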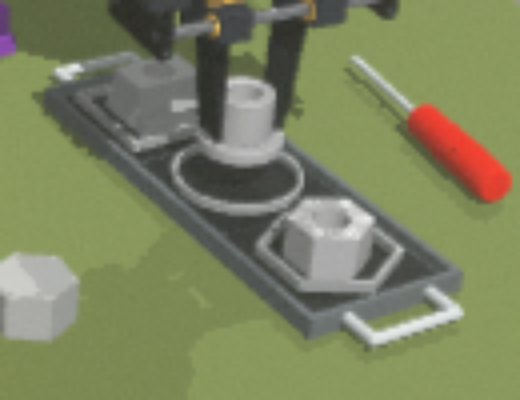

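The bush hangs level above the round well at (240,170). Lowering and releasing.

Call:
drive_tool(
  rows=[
    [[0,0,0.055,0,0,0,0],[0,0,0.053,0,0,0,0],[0,0,0,0,0,0,0],[0,0,0,0,0,0,0],[0,0,0,0,0,0,0]],
  ],
)

```text
t: 17.88
eef_pos: [619.2, 0.6, 40.4]
tcp_rot: [3.142, -0.0, 1.571]
ft_force: [-0.2, -0.2, -1.7]
opening: 0.42
grip_force: 30.0
```

Call:
drive_tool(
  rows=[
    [[0,0,0,0,0,0,0.7],[0,0,0,0,0,0,0.7],[0,0,0,0,0,0,0.7],[0,0,0,0,0,0,0.7]],
  ],
)

```text
t: 18.38
eef_pos: [619.2, 0.6, 40.4]
tcp_rot: [3.141, -0.0, 1.571]
ft_force: [0.2, 0.4, -0.2]
opening: 0.694
grip_force: 0.0
```

Call:
drive_tool(
  rows=[
    [[0,0,-0.12,0,0,0,0.7],[0,0,-0.22,0,0,0,0.7],[0,0,-0.22,0,0,0,0.7],[-0.2,-0.1,0,0,0,0,0.7],[-0.2,-0.1,0,0,0,0,0.7]],
  ],
)

```text
t: 19.0
eef_pos: [568.7, -100.1, 181.2]
tcp_rot: [3.14, 0.0, 1.573]
ft_force: [1.3, -0.3, 0.1]
opening: 0.704
grip_force: 0.0
```

Call:
drive_tool(
  rows=[
    [[-0.15,-0.18,0,0,0,0,0.7],[-0.15,-0.18,0,0,0,0,0.7],[-0.15,-0.18,0,0,0,0,0.7],[0,0,0,0,0,0,0.7],[0,0,0,0,0,0,0.7]],
  ],
)

```text
t: 19.62
eef_pos: [434.6, -212.1, 180.6]
tcp_rot: [3.141, 0.0, 1.571]
ft_force: [0.6, -0.1, 0.4]
opening: 0.701
grip_force: 0.0
```

```bash
python3 - <<'E'
from h import *
a=env.read_camera("top");b=env.read_camera("side")
o=np.vstack([np.hstack([cv2.resize(a["color"][100:200,190:320],(390,300)),cv2.resize(b["color"][150:250,250:380],(390,300))]),np.hstack([cv2.resize(a["color"][60:260,125:385],(390,300)),cv2.resize(b["color"][120:320,140:400],(390,300))])]); cv2.imwrite("pics/c9.png",o)
E
```

```text
(no output)
```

View pics/c9.png

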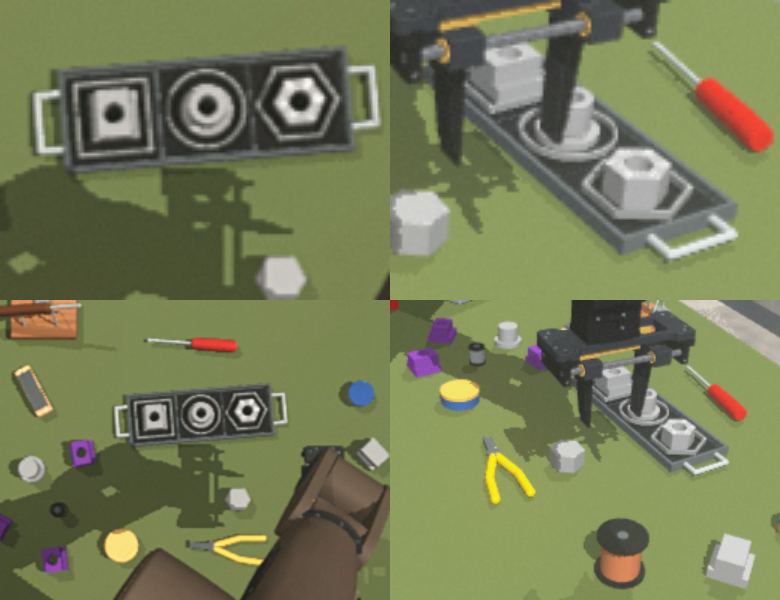

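All three bored parts sit centred and flat: T-nut (114,112), bush (207,108) and nut (299,101). The blanks look untouched, and the gripper is clear and at rest.

```bash
python3 -c "
from cell import env
print(env.job_done())"
```

```text
the job is handed in; nothing more can be done
None
```

The job is handed in: bush, nut and T-nut each sit flat and centred in their wells in the last pictures, and the three blanks look unmoved; the call returned no verdict.

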